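Vent the oil unit and release its press-and-turn filler cap

TASK

Get the bench oil unit ready for refilling: on the control box press the round vent key fully down until it latches and the latched pump key pops up, keeping off the square drain key at the other end. Then push the reservoir's black filler cap firmly down and, keeping it pressed, turn it anticlockwise until it comes free and springs up when let go. Leave the oil bottle, stamp and tape measure standing where they are.

Things in the scene. Friction and masses are not known exactly. Their poses are not given: they have to be found in the camera images.
- control_box: Grey control box 80 x 150 x 45 mm, fixed to the worktop, origin at the centre of its underside. Three light grey keys stand in a row along its own y axis on its top (z = 45 mm): the round vent key at y = +40 mm, the square pump key at y = 0 (latched down at the start), the square drain key at y = -40 mm. The keys are interlocked: pushing one fully down latches it and lets the other one pop up.
- vent_key_top (a point): Centre of the top face of the round vent key (29 mm across). Standing up, the face is 14 mm above the box top. It latches when pushed about 8 mm down (peak force about 5 N, hard stop at 9.5 mm) and then rests about 8 mm below its raised height.
- pump_key_top (a point): Centre of the top face of the square pump key (28 x 25 mm, middle of the row), latched down at the start; z up.
- drain_key_top (a point): Centre of the top face of the square drain key (28 x 25 mm), at the other end of the row from the vent key; not to be pressed; z up.
- vent_key (a joint): Depth of the vent key in m: 0 raised, about 0.008 latched, 0.0095 at the stop.
- pump_key (a joint): Depth of the pump key in m: about 0.008 latched (start), 0 popped up.
- drain_key (a joint): Depth of the drain key in m: 0 raised.
- reservoir: Round aluminium oil reservoir, 92 mm across, on a 110 x 110 mm foot plate fixed to the worktop; origin at the centre of its underside, z up. Its black filler cap sits on the same vertical axis: a disc 66 mm across whose flat upper face is 105 mm above the worktop, with a straight wing standing on it.
- cap_wing (a point): Centre of the wing on the filler cap: a bar 50 mm long (along the point's x axis), 14 mm thick (y), 18 mm high (z), its centre 9 mm above the cap's flat face, so there is about 26 mm of flat face on each side of the bar, for fingertips placed astride it. Turns and lifts with the cap.
- cap_lift (a joint): Height of the cap in m: 0 locked, negative pushed down (at least 0.0055 down frees it to turn; stop at -0.008), +0.008 sprung up when free. A spring pushes the cap up with about 7 N at 0 and 11 N at the lower stop.
- cap_turn (a joint): Turn of the cap in rad, anticlockwise from above: 0 locked, stop at 1.45. It turns only while pushed down, and comes free beyond about 0.95; let go earlier it stays caught.
- oil_bottle_mid (a point): Centre (half-way up) of a small oil bottle, 32 mm across and 77 mm tall, standing behind the reservoir; to be left alone.
- stamp_mid (a point): Centre of a small wooden-knobbed inspection stamp, 22 x 30 x 62 mm, standing behind the control box; to be left alone.
- tape_measure_mid (a point): Centre of a tape measure, 34 x 85 x 63 mm, standing at the front edge of the worktop between the box and the reservoir; to be left alone.
There are look-alikes about, which are no part of the job. Several things have the shape of the reservoir; the one meant has the colours described above.

How it is judged:
By the outcome, as a careful person would: the job done as asked, in the order asked, and still so for the second after the job is handed in, with the robot touching nothing.
It also fails if it takes over 53 s, if anything falls off the work surface, if the arm or the gripper's body presses on something with over 40 N, if the wrist force passes 120 N, or if a joint passes its speed limit or range.

ROBOT

A 6-joint arm with a two-finger parallel gripper is mounted at the origin on a cart in front of the work surface, level with it; the furniture and walls round the work are solid. World frame = base frame: x ahead of the robot, y to its left, z up, the work surface at z = 0. Lengths are in m, angles in rad, forces in N, time in s.
With the tool pointing down it reaches from about 0.3 to 0.85 m from the base axis. Payload 4.2 kg.
Tool frame: the origin (TCP) lies between the finger pads; the fingertips stand 17 mm ahead of it and the grasp point (between the pads) lies 2 mm behind it; y points along the fingers, x is the direction in which the jaws open and shut, and the axes are right-handed (so a half turn about y gives the same grasp; the last joint's range is limited). The gripper opens to 91 mm and grips with 3 to 60 N. Pads are 32 mm wide; open, the fingers measure 118 mm over their backs; the gripper's body (76 mm by 178 mm) begins 60 mm behind the grasp point.
Start: joints at [-1.229, 0.32, 1.565, -0, 1.257, -0.02], TCP at [0.204, -0.538, 0.231] pointing down, gripper open.
Joint ranges: [-3.11, 3.11], [-0.84, 2.01], [0.21, 2.61], [-1.34, 4.49], [0.05, 2.63], [-2.56, 2.56]. Speed limits (rad/s): [2.57, 2.57, 3.14, 3.14, 3.14, 3.14].

INTERFACE

Orientations are given as a unit quaternion [x, y, z, w].
In Python, from plant import bot, viewer, workorder gives the robot as it stands. Calls block until the motion is done:
- bot.movep(position, orientation): joint-space move of the TCP to a pose.
- bot.move_l(position, max_speed=0.15, rot=None): straight line of the TCP; rot=None keeps the orientation; max_speed is the mean speed in m/s.
- bot.set_joints(angles): joint-space move.
- bot.set_gripper(opening, grasp_force=None): finger opening in m; grasp_force is the grip in N (None keeps the last); returns when the fingers have stopped.
- bot.wait(seconds).
- bot.ik(position, orientation): joint angles nearest the present ones, or None.
- viewer.get_image(name): name is "side" or "top"; returns a dict with "color" (480x640x3 uint8, red, green, blue), "fx", "fy", "cx", "cy" (pixels), "D" ([k1, k2, p1, p2, k3] as OpenCV has them; the pictures are not rectified), "view" (4x4, takes a point from world to camera coordinates). Camera axes: x right, y down, z forward; pixel columns grow to the right and rows downward; lengths in m; the calibration is good to about 2 mm. A picture is of the moment at which its call begins. There is no depth.
A pose or a line that the arm cannot do raises bot.MotionError and nothing moves.
- workorder.hand_in(): hands the job in, once; it reports no verdict.
Readings, each from a call of its own:
- bot.get_time(): time.
- bot.get_qpos(): joint angles.
- bot.get_joint_vel(): joint speeds.
- bot.get_effort(): joint torques, N m.
- bot.get_ee_pos(): TCP position.
- bot.get_orientation(): TCP orientation.
- bot.get_wrist_force(): force on the tool from outside, world axes, zero at the start.
- bot.get_ft_torque(): the same for the moment, N m.
- bot.get_width(): finger opening in m.
Only numpy, scipy, OpenCV 4.12 (cv2) and the standard library are available. Lean on these libraries where they do the work, as an engineer would, in place of code of your own. Each camera call takes 0.05 s, during which the arm holds its last target.

## Working session

There is one attempt and no reset: what is moved stays moved. The work goes in short steps, each a Python script; the robot and the scene stay as the last script left them, time stands still between calls to the robot, and variables do not carry over. Pictures are saved under pics/ and viewed, and the job is handed in when it is done.

```bash
ls; mkdir -p pics; cat > h.py <<'E'
import numpy as np, cv2
from plant import bot, viewer, workorder
def K(im): return np.array([[im['fx'],0,im['cx']],[0,im['fy'],im['cy']],[0,0,1.]])
def ray(im,uv):
    p=cv2.undistortPoints(np.array([[uv]],float),K(im),np.array(im['D'],float))[0,0]
    V=np.array(im['view']);R=V[:3,:3];t=V[:3,3]
    return -R.T@t, R.T@np.array([p[0],p[1],1.])
def onz(im,uv,z):
    c,d=ray(im,uv); return c+d*(z-c[2])/d[2]
def proj(im,P):
    V=np.array(im['view']);r,_=cv2.Rodrigues(V[:3,:3])
    return cv2.projectPoints(np.array(P,float).reshape(-1,3),r,V[:3,3],K(im),np.array(im['D'],float))[0].reshape(-1,2)
def save(im,n): cv2.imwrite('pics/'+n+'.png',im['color'][:,:,::-1])
E
python3 - <<'E'
from h import *
import pickle
for n in('top','side'):
    im=viewer.get_image(n); save(im,n+'0'); pickle.dump(im,open(n+'0.pkl','wb'))
    print(n,ray(im,(320,240)),im['fx'])
print(bot.get_time(),bot.get_orientation(),bot.get_wrist_force())
E
```

```text
pics
top (array([0.33436386, 0.05282685, 1.02971184]), array([ 0.17086568, -0.01089356, -0.98548828])) 447.34957643308644
side (array([0.21821174, 0.82665412, 0.59106715]), array([ 0.28784654, -0.81245693, -0.50705794])) 460.0716745690408
0.1 [-0.58147997  0.40233717 -0.40143298  0.5821146 ] [ 0.05497054  0.0091075  -0.87202352]
```

View pics/top0.png

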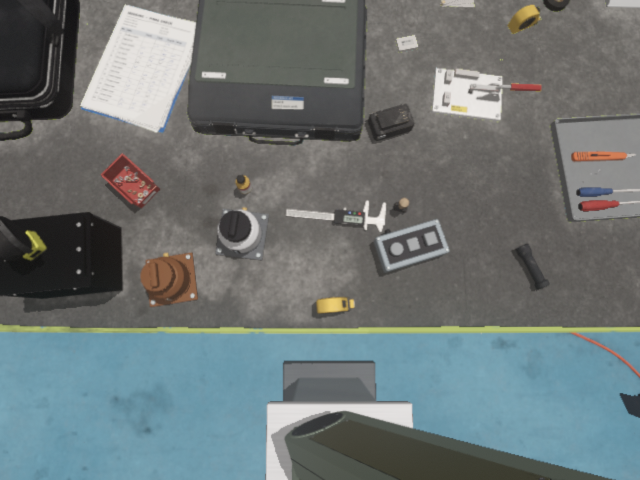

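View pics/side0.png

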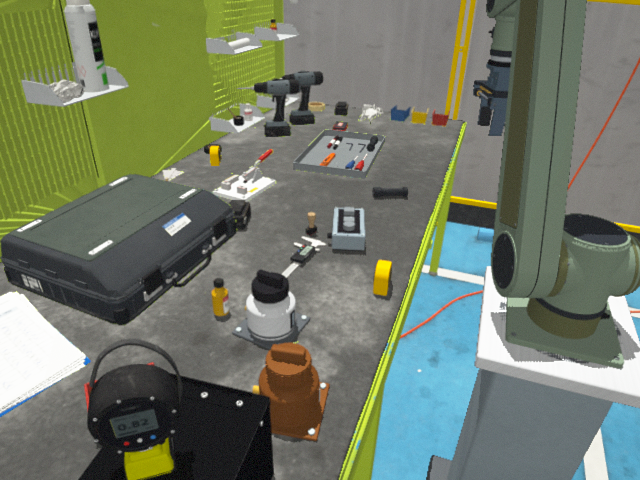

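The top picture shows the control box at about (412,246), with its round key at the left end (397,249). The black-capped aluminium reservoir is at (240,230). Candidates for the reservoir are the aluminium/black one at (240,230) and the orange-brown look-alike at (168,280). By its colours it is (240,230). For the keys, round is (397,249), and the two squares are (414,244) and (430,239). I'll check both choices in close crops.

```bash
python3 - <<'E'
import cv2,numpy as np
t=cv2.imread('pics/top0.png');s=cv2.imread('pics/side0.png')
a=cv2.resize(t[195:270,205:285],(400,375),interpolation=3)
b=cv2.resize(t[210:285,370:450],(400,375),interpolation=3)
cv2.imwrite('pics/crop0.png',np.hstack([a,b]))
a=cv2.resize(s[260:350,230:315],(378,400),interpolation=3)
b=cv2.resize(s[195:265,320:380],(343,400),interpolation=3)
cv2.imwrite('pics/crop1.png',np.hstack([a,b]))
E
```

```text
(no output)
```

View pics/crop0.png

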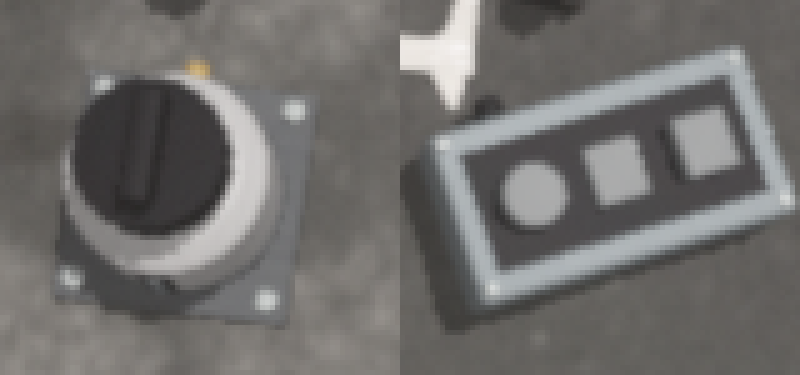

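View pics/crop1.png

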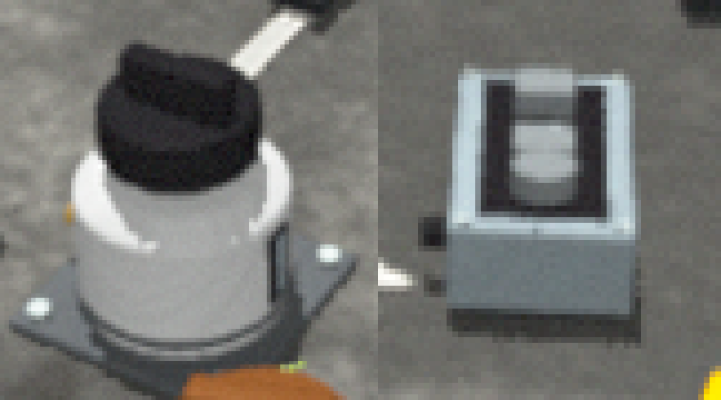

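```bash
cat > m.py <<'E'
from h import *
import pickle
T=pickle.load(open('top0.pkl','rb'));S=pickle.load(open('side0.pkl','rb'))
c=T['color'].astype(int)
def blobs(m,x0,y0,x1,y1,amin):
    mm=np.zeros(m.shape,np.uint8);mm[y0:y1,x0:x1]=m[y0:y1,x0:x1]
    n,l,st,ce=cv2.connectedComponentsWithStats(mm,connectivity=4)
    return [(ce[i],st[i],l==i) for i in range(1,n) if st[i][4]>=amin]
g=c.mean(2)
keys=blobs(((g>115)&(c[:,:,2]-c[:,:,0]<10)).astype(np.uint8),385,230,445,262,40)
for ce,st,_ in keys: print('key',ce.round(1),st,onz(T,ce,.059)[:2].round(4),onz(T,ce,.051)[:2].round(4))
# foot plate screws, box corner screws
for p in [(104,84),(295,110),(71,279),(267,299)]:
    u=((p[0]+.5)/5-.5+205,(p[1]+.5)/5-.5+195); print('plate screw',onz(T,u,.008)[:3].round(4))
for p in [(735,56),(443,145),(493,289),(787,200)]:
    u=((p[0]-400+.5)/5-.5+370,(p[1]+.5)/5-.5+210); print('box screw',onz(T,u,.045)[:3].round(4))
cap=blobs((g<45).astype(np.uint8),213,205,258,250,200)
for ce,st,m in cap:
    cn=max(cv2.findContours(m.astype(np.uint8),0,1)[0],key=cv2.contourArea)
    P=np.array([onz(T,q[0],.105)[:2] for q in cn])*1000
    print('cap',ce,st,onz(T,ce,.105).round(4),cv2.minEnclosingCircle(P.astype(np.float32)))
# wing top ends by eye from crop
for p in [(150,82),(132,208)]:
    u=((p[0]+.5)/5-.5+205,(p[1]+.5)/5-.5+195); print('wing end',onz(T,u,.123)[:2].round(4))
E
python3 m.py
python3 - <<'E'
import cv2,numpy as np
t=cv2.imread('pics/top0.png')
a=t[205:247,215:257].astype(float)
a=np.clip(a*4,0,255).astype(np.uint8)
cv2.imwrite('pics/wing0.png',cv2.resize(a,(588,588),interpolation=2))
E
```

```text
key [397.2 233.4] [385 230  32  10 138] [ 0.5174 -0.1286] [ 0.5189 -0.1301]
key [429.3 251. ] [399 230  46  32 303] [ 0.478  -0.1978] [ 0.4792 -0.1999]
key [430.7 237.8] [424 231  14  14 135] [ 0.5074 -0.2024] [ 0.5088 -0.2045]
key [413.1 243.5] [407 237  13  14 135] [ 0.4947 -0.1628] [ 0.496  -0.1645]
key [396.7 248.2] [391 242  13  13 134] [ 0.4844 -0.1262] [ 0.4856 -0.1277]
plate screw [0.5798 0.2636 0.008 ]
plate screw [0.5672 0.1735 0.008 ]
plate screw [0.4872 0.2754 0.008 ]
plate screw [0.4779 0.1845 0.008 ]
box screw [ 0.5489 -0.2213  0.045 ]
box screw [ 0.5082 -0.0882  0.045 ]
box screw [ 0.4436 -0.1086  0.045 ]
box screw [ 0.4832 -0.2412  0.045 ]
wing end [0.553  0.2207]
wing end [0.4996 0.2263]
```

View pics/wing0.png

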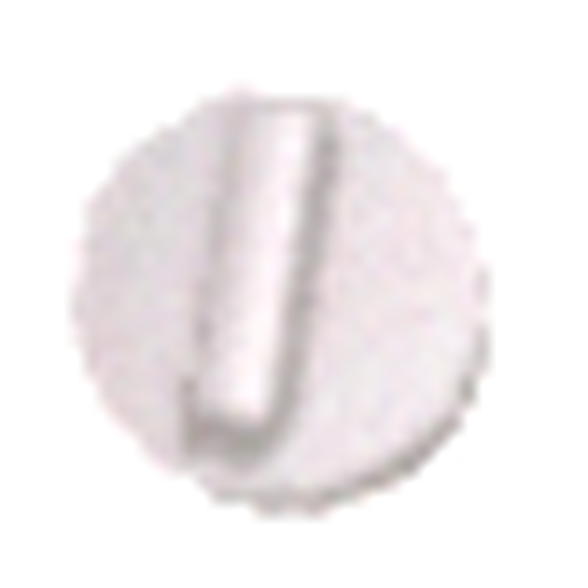

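```bash
cat >> h.py <<'E'
from scipy.spatial.transform import Rotation as Ro
def ori(a):  # jaw axis at angle a from world x, tool down
    x=np.array([np.cos(a),np.sin(a),0]);y=np.array([0,0,-1.]);z=np.cross(x,y)
    return Ro.from_matrix(np.column_stack([x,y,z])).as_quat()
E
python3 - <<'E'
from h import *
import pickle
T=pickle.load(open('top0.pkl','rb'));S=pickle.load(open('side0.pkl','rb'))
print(Ro.from_quat(bot.get_orientation()).as_matrix().round(3))
f=lambda p:((p[0]+.5)/14-.5+215,(p[1]+.5)/14-.5+205)
a=onz(T,f((278,105)),.123);b=onz(T,f((237,415)),.123);print(a,b,(a+b)/2,np.degrees(np.arctan2(a[1]-b[1],a[0]-b[0])))
print('capc',onz(T,f((281,290)),.105))
# side check: predicted pixels
print(proj(S,[[.484,-.1262,.059],[.527,.224,.123],[.527,.224,.105]]).round(1))
for ang in(106.8,-73.2): print(ang,bot.ik([.4844,-.1262,.12],ori(np.radians(ang))))
for base in (82.7,-97.3):
  for d in(0,70): print(base,d,bot.ik([.527,.224,.12],ori(np.radians(base+d))))
E
```

```text
[[ 0.354 -0.001  0.935]
 [-0.935  0.001  0.354]
 [-0.002 -1.     0.   ]]
[0.55078785 0.22102563 0.123     ] [0.50385216 0.22548742 0.123     ] [0.52732    0.22325652 0.123     ] -5.430324782114134
capc [0.52640443 0.22293491 0.105     ]
[[348.2 223.5]
 [268.6 274.3]
 [268.9 282.5]]
106.8 [-2.77838875e-01  3.05978815e-01  1.89455287e+00 -4.44089210e-16
  9.41060965e-01 -2.14185052e+00]
-73.2 [-2.77838875e-01  3.05978815e-01  1.89455287e+00 -4.44089210e-16
  9.41060965e-01  9.99742137e-01]
82.7 0 [ 3.81826698e-01  4.06914070e-01  1.73054682e+00 -4.44089210e-16
  1.00413176e+00 -1.06156059e+00]
82.7 70 [ 3.81826698e-01  4.06914070e-01  1.73054682e+00 -4.44089210e-16
  1.00413176e+00 -2.28329107e+00]
-97.3 0 [ 3.81826698e-01  4.06914070e-01  1.73054682e+00 -4.44089210e-16
  1.00413176e+00  2.08003206e+00]
-97.3 70 [ 3.81826698e-01  4.06914070e-01  1.73054682e+00 -4.44089210e-16
  1.00413176e+00  8.58301583e-01]
```

```bash
python3 - <<'E'
from h import *
import pickle
S=pickle.load(open('side0.pkl','rb'))
print(proj(S,[[.5798,.2636,.008],[.4872,.2754,.008],[.5672,.1735,.008],[.4779,.1845,.008]]).round(1))
a=S['color'][262:308,244:296].astype(float);a=np.clip(a*3.5,0,255).astype(np.uint8)
cv2.imwrite('pics/wing1.png',cv2.resize(a,None,fx=12,fy=12,interpolation=cv2.INTER_CUBIC)[:,:,::-1])
E
```

```text
[[236.2 329.9]
 [278.5 347. ]
 [263.5 303.6]
 [302.4 317.6]]
```

View pics/wing1.png

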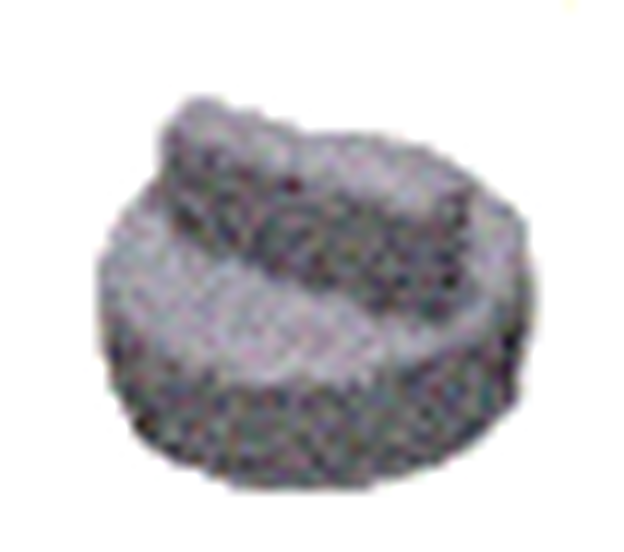

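The side view agrees with the top view to about 1.5 px (2–3 mm), which is within the calibration. I'm using vent = (0.4836, -0.1262) and cap axis = (0.526, 0.2232), with the wing at about -6.5°. Next is pressing the vent key.

```bash
python3 - <<'E'
from h import *
import pickle
q=ori(np.radians(-73.2)); x,y=.4836,-.1262
bot.set_gripper(0.0,10)
print('g',bot.get_time(),bot.get_width())
bot.movep([x,y,.13],q); print(bot.get_time(),bot.get_ee_pos(),bot.get_wrist_force())
bot.move_l([x,y,.082],.1)
print(bot.get_time(),bot.get_wrist_force())
for z in(.074,.070,.068,.067):
    bot.move_l([x,y,z],.04); print(z,bot.get_time(),bot.get_ee_pos().round(4),bot.get_wrist_force().round(2))
bot.wait(.2);print(bot.get_wrist_force().round(2))
E
```

```text
g 1.4667 0.0004997990054008798
3.3083 [ 0.48378076 -0.12698644  0.13021298] [-0.36366601 -0.22694254  0.39074091]
3.9417 [-0.47345111 -1.40750826  0.71660708]
0.074 4.2917 [ 0.4845 -0.1265  0.0745] [0.4  0.15 2.22]
0.07 4.5417 [ 0.4837 -0.1262  0.0701] [ 0.98 -0.24  1.38]
0.068 4.7917 [ 0.4836 -0.1262  0.0679] [ 1.03 -0.35  0.82]
0.067 5.0417 [ 0.4837 -0.1262  0.067 ] [ 0.56 -0.62  2.86]
[ 0.89 -0.44  3.07]
```

```bash
python3 - <<'E'
from h import *
import pickle
x,y=.4836,-.1262
bot.move_l([x,y,.0664],.03); print(bot.get_ee_pos().round(4),bot.get_wrist_force().round(2))
bot.move_l([x,y,.16],.15)
bot.set_gripper(.045,10)
bot.movep([.526,.2232,.19],ori(np.radians(83.5-180)))
print(bot.get_time(),bot.get_ee_pos(),bot.get_wrist_force())
T=viewer.get_image('top');S=viewer.get_image('side');save(T,'top1');save(S,'side1')
t=T['color'];s=S['color']
a=cv2.resize(t[210:285,370:450],(400,375),interpolation=3)
b=cv2.resize(s[195:265,320:386],(354,375),interpolation=3)
cv2.imwrite('pics/crop2.png',np.hstack([a,b])[:,:,::-1])
E
```

```text
[ 0.4837 -0.1261  0.0667] [-0.69  0.57  3.95]
8.4083 [0.52602876 0.2223749  0.18985728] [-0.35064911 -0.09855308 -0.48788263]
```

View pics/crop2.png

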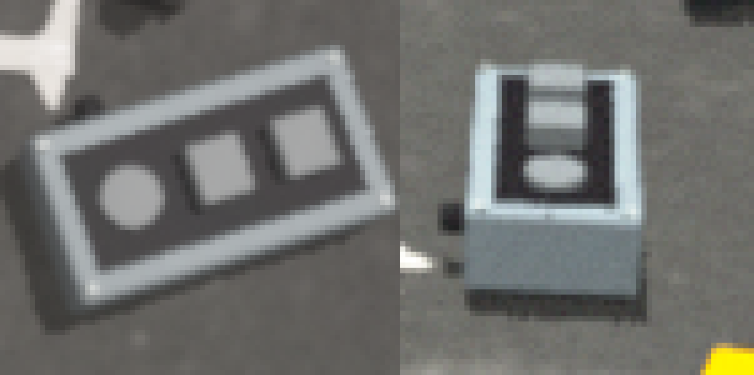

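View pics/side1.png

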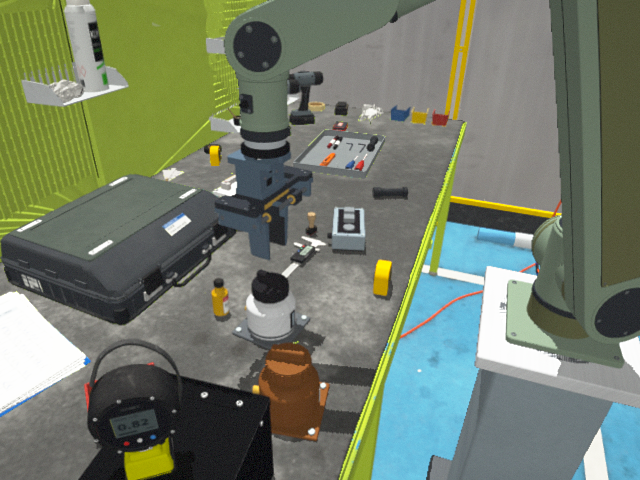

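The crops show the vent key flat (down) at side (349,227), the pump key now standing up with visible side faces, and the drain key still up. In the side view the gripper is above the black cap at (268,280). Next is the cap.

```bash
python3 - <<'E'
from h import *
x,y=.526,.2232
P=lambda s:print(s,bot.get_time(),bot.get_ee_pos().round(4),bot.get_wrist_force().round(2),bot.get_ft_torque().round(2),round(bot.get_width(),4))
bot.set_gripper(.034); P('n')
bot.move_l([x,y,.145],.12); P('a')
bot.move_l([x,y,.1235],.06); P('b')
bot.set_gripper(.0,12); P('c')
E
```

```text
n 8.9 [0.5261 0.2229 0.19  ] [ 0.02 -0.09  0.54] [0.05 0.02 0.01] 0.0339
a 9.425 [0.5262 0.2233 0.1451] [ 0.52  1.31 -0.33] [0.09 0.05 0.  ] 0.0344
b 9.9333 [0.5259 0.2232 0.1233] [ 0.13  0.34 -0.3 ] [0.01 0.05 0.01] 0.0342
c 10.375 [0.526  0.2238 0.1236] [-0.8   3.37 -0.9 ] [0.55 0.06 0.04] 0.0141
```

```bash
python3 - <<'E'
from h import *
x,y=.526,.2240
P=lambda s:print(s,bot.get_time(),bot.get_ee_pos().round(4),bot.get_wrist_force().round(2),bot.get_ft_torque().round(2),round(bot.get_width(),4))
for z in(.119,.1165,.1152):
    bot.move_l([x,y,z],.04); P(z)
bot.wait(.2);P('w')
E
```

```text
0.119 10.6417 [0.5262 0.224  0.1202] [-2.28 -0.13  7.95] [ 0.08  0.45 -0.01] 0.0138
0.1165 10.8917 [0.5262 0.224  0.118 ] [-2.94  0.25  9.07] [0.06 0.59 0.01] 0.0139
0.1152 11.1417 [0.5262 0.224  0.1169] [-2.32  0.62  9.58] [ 0.04  0.6  -0.  ] 0.0139
w 11.3417 [0.5262 0.224  0.1169] [-2.12  0.05 10.8 ] [ 0.08  0.63 -0.07] 0.0138
```

```bash
python3 - <<'E'
from h import *
x,y=.526,.2240
P=lambda s:print(s,bot.get_time(),bot.get_ee_pos().round(4),bot.get_wrist_force().round(2),bot.get_ft_torque().round(2),round(bot.get_width(),4))
for z in(.1137,.1125,.1115):
    bot.move_l([x,y,z],.04); P(z)
bot.wait(.2);P('w')
E
```

```text
0.1137 11.5917 [0.5262 0.224  0.1155] [-3.07  0.97 10.04] [ 0.01  0.6  -0.01] 0.0137
0.1125 11.8417 [0.5265 0.224  0.1148] [-3.21  0.16 12.86] [-0.08  0.64 -0.04] 0.0134
0.1115 12.0917 [0.5267 0.224  0.1143] [-3.21 -1.11 14.73] [-0.12  0.67 -0.04] 0.014
w 12.2917 [0.5266 0.224  0.1142] [-3.94 -0.62 14.82] [-0.12  0.62 -0.01] 0.0138
```

```bash
python3 - <<'E'
from h import *
x,y=.526,.2240
P=lambda s:print(s,bot.get_time(),bot.get_ee_pos().round(4),bot.get_wrist_force().round(2),bot.get_ft_torque().round(2),round(bot.get_width(),4),round(bot.get_qpos()[5],3))
bot.set_gripper(0,20); P('g')
bot.move_l([x,y,.1125],.04)
for d in(8,16,24,35):
    bot.move_l([x,y,.1125],.04,ori(np.radians(-96.5+d))); P(d)
    if abs(bot.get_ft_torque()[2])>3: break
E
```

```text
g 12.5083 [0.5267 0.224  0.1142] [-3.33 -0.95 14.68] [-0.15  0.74 -0.03] 0.0143 2.067
8 13.05 [0.5266 0.2239 0.1145] [-3.05 -0.24 10.13] [-0.06  0.34  0.05] 0.0139 1.927
16 13.3417 [0.5266 0.2239 0.1145] [-2.36 -0.61 10.56] [-0.06  0.37  0.12] 0.014 1.787
24 13.6333 [0.5266 0.2238 0.1145] [-2.22 -0.19  9.52] [-0.01  0.37  0.05] 0.014 1.648
35 13.975 [0.5267 0.2238 0.1145] [-3.15 -0.69 10.7 ] [-0.09  0.38  0.04] 0.0137 1.456
```

```bash
python3 - <<'E'
from h import *
x,y=.526,.2240
P=lambda s:print(s,bot.get_time(),bot.get_ee_pos().round(4),bot.get_wrist_force().round(2),bot.get_ft_torque().round(2),round(bot.get_width(),4),round(bot.get_qpos()[5],3))
for d in(47,59,72):
    bot.move_l([x,y,.1125],.04,ori(np.radians(-96.5+d))); P(d)
bot.move_l([x,y,.1215],.04);P('up')
bot.set_gripper(.036,20);P('open')
bot.wait(.2)
bot.move_l([x,y,.19],.12);P('clear')
bot.move_l([.45,.05,.3],.25);P('away')
T=viewer.get_image('top');S=viewer.get_image('side');save(T,'top2');save(S,'side2')
a=np.clip(T['color'][195:255,210:270].astype(float)*2,0,255).astype(np.uint8)
b=np.clip(S['color'][250:350,225:325].astype(float)*2,0,255).astype(np.uint8)
cv2.imwrite('pics/crop3.png',np.hstack([cv2.resize(i,(400,400),interpolation=2) for i in(a,b)])[:,:,::-1])
E
```

```text
47 14.3333 [0.5267 0.2238 0.1145] [-2.47 -0.97 10.63] [-0.08  0.33  0.1 ] 0.0137 1.246
59 14.6917 [0.5267 0.2237 0.1145] [-2.38 -1.89 10.68] [-0.09  0.35 -0.02] 0.0137 1.037
72 15.0667 [0.5268 0.2237 0.1145] [-1.64 -1.49 10.83] [-0.05  0.35  0.01] 0.0136 0.81
up 15.4417 [0.5267 0.2237 0.123 ] [-1.1  -0.66  6.42] [0.   0.1  0.06] 0.014 0.81
open 15.975 [0.5286 0.2236 0.1233] [ 3.56 -1.77  6.27] [-0.25 -0.54  0.02] 0.036 0.81
clear 16.9 [0.5253 0.2237 0.1891] [-0.03 -0.85 -0.08] [-0.03 -0.04  0.03] 0.0359 0.81
away 17.925 [0.4499 0.0504 0.2992] [0.12 0.13 0.22] [-0.04 -0.11  0.02] 0.0359 0.513
```

View pics/crop3.png

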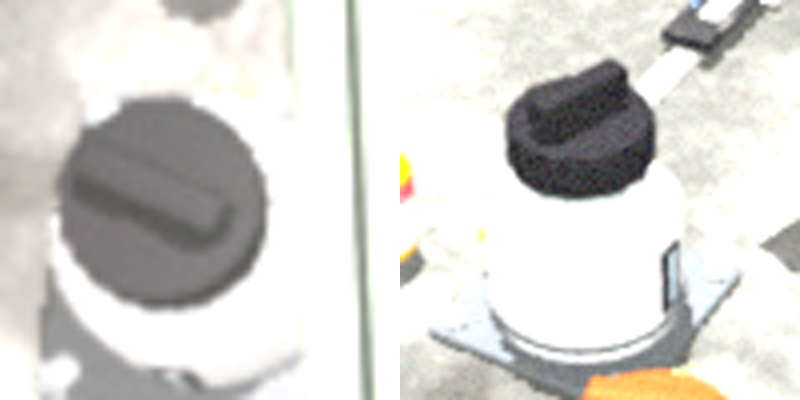

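View pics/side2.png

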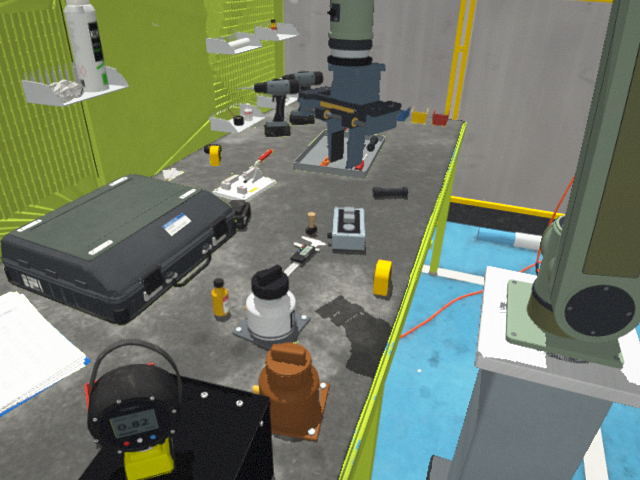

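View pics/top2.png

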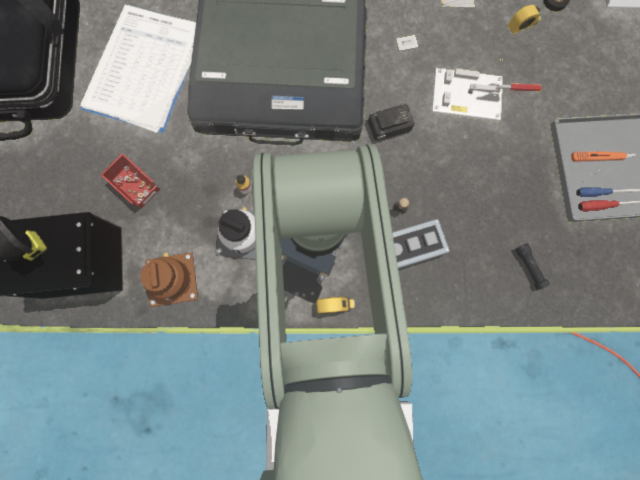

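```bash
python3 - <<'E'
from h import *
import pickle
S=pickle.load(open('side0.pkl','rb'));T=pickle.load(open('top0.pkl','rb'))
def ext(f,box):
    x0,y0,x1,y1=box
    m=(cv2.imread('pics/'+f+'.png').max(2)[y0:y1,x0:x1]<60).astype(np.uint8)
    n,l,st,ce=cv2.connectedComponentsWithStats(m);i=1+st[1:,4].argmax();return st[i]+[x0,y0,0,0,0],ce[i]+[x0,y0]
for f in('side0','side1','side2'): print(f,ext(f,(244,258,298,312)))
for f in('top0','top2'): print(f,ext(f,(213,203,256,250)))
for im in(S,T): print(proj(im,[[.527,.2237,.105],[.527,.2237,.113]]).round(1))
g=lambda p:((p[0]+.5)*.15-.5+210,(p[1]+.5)*.15-.5+195)
a=onz(T,g((82,158)),.131);b=onz(T,g((222,210)),.131);print(a,b,np.degrees(np.arctan2(a[1]-b[1],a[0]-b[0])))
E
```

```text
side0 (array([252, 270,  37,  33, 945]), array([269.43597884, 286.95449735]))
side1 (array([252, 270,  37,  33, 946]), array([269.5359408 , 286.92917548]))
side2 (array([252, 265,  37,  35, 958]), array([269.97286013, 283.37682672]))
top0 (array([220, 212,  30,  30, 489]), array([232.19427403, 226.26380368]))
top2 (array([220, 217,  25,  16, 126]), array([231.23809524, 226.3015873 ]))
[[269.  282.4]
 [268.8 278.8]]
[[234.3 225. ]
 [233.6 224.2]]
[0.53570046 0.2449321  0.131     ] [0.51926357 0.20109646 0.131     ] 69.44564489640675
```

The cap's centroid in the side view rose 3.6 px, which is what an 8 mm lift should give. The wing is now at about +69°, so it turned about 1.3 rad. The bottle (219,298), stamp (311,222) and tape measure (383,278) look unmoved. I'll take one last comparison and hand in.

```bash
python3 - <<'E'
from h import *
a=cv2.imread('pics/side0.png').astype(int);S=viewer.get_image('side');b=S['color'][:,:,::-1].astype(int);save(S,'side3')
for n,(x0,y0,x1,y1) in dict(bottle=(208,275,232,320),stamp=(302,208,320,236),tape=(372,258,394,300),drain=(338,204,360,214)).items(): print(n,np.abs(a-b)[y0:y1,x0:x1].mean().round(2))
print(bot.get_wrist_force().round(2))
workorder.hand_in(); print(bot.get_time())
E
```

```text
bottle 3.91
stamp 3.41
tape 3.04
drain 4.35
[-0.1   0.22 -0.06]
the job is handed in; nothing more can be done
the job is handed in; nothing more can be done
```

The oil unit is ready for refilling, and I handed the job in at about 18 s of the 53 s allowed. There was no verdict back.

- **Vent key:** I pressed it about 9.3 mm down with closed fingertips. The pictures afterwards show it latched down, the pump key popped up and the drain key still raised.
- **Filler cap:** I gripped the wing (width read 14 mm, as given) and pushed the cap to about its lower stop. I then turned it 72° (1.26 rad) anticlockwise while keeping it pressed, and let go.
    - **Lift:** the cap rose 3.6 px in the side view, which matches the 8 mm spring-up.
    - **Turn:** I measured the wing about 1.3 rad round from where it started, past the 0.95 rad needed.
- **Other items:** the bottle, stamp and tape measure look unchanged between the first and last side pictures, with only noise-level differences. The wrist force was about 0 N at the end, with the arm clear of everything.

**Disagreements in the checks:**
- The two cameras differed by about 1.5 px (2–3 mm) on the reservoir, so I aimed between them.
- The first push on the cap stopped about 1.7 mm short of the commanded height, so I pushed deeper before turning.
- While the fingers opened, a side force of about 4 N showed briefly and was gone once the gripper lifted clear.

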